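Draw down a plate filter holder's cover crosswise

ROBOT

A 6-joint arm with a two-finger parallel gripper is mounted at the origin on the work surface. World frame = base frame: x ahead of the robot, y to its left, z up, the work surface at z = 0. Lengths are in m, angles in rad, forces in N, time in s.
With the tool pointing down it reaches from about 0.375 to 0.9 m from the base axis. Payload 3.1 kg.
Tool frame: the origin (TCP) lies between the finger pads; the fingertips stand 22 mm ahead of it and the grasp point (between the pads) lies 3 mm ahead of it; z points along the fingers, y is the direction in which the jaws open and shut (so a half turn about z gives the same grasp; the last joint's range is limited). The gripper opens to 87 mm and grips with 3 to 60 N. Pads are 19 mm wide; open, the fingers measure 117 mm over their backs; the gripper's body (75 mm by 190 mm) begins 51 mm behind the grasp point.
Start: joints at [0.922, 0.527, 1.433, -0, 1.181, -0.178], TCP at [0.283, 0.557, 0.245] pointing down, gripper open.
Joint ranges: [-3.08, 3.08], [-0.75, 2.2], [0.22, 2.44], [-1.43, 4.57], [0, 2.65], [-2.85, 2.85]. Speed limits (rad/s): [2.79, 2.79, 3.14, 3.14, 3.14, 3.14].

INTERFACE

Orientations are given as a unit quaternion [x, y, z, w].
In Python, from rig import get_obs, camera, get_calibration, hand_in, search_frame gives the robot as it stands.
- The arm moves only by the shell command python3 -m jog 'ROWS' [FORCE]. ROWS is JSON, a list of rows, each an object with "grip": the closure in counts, from 0 (fully open) to 255 (shut); "travel": the shift along the world's x, y, z in cm, a list of three; "twist": the turn about the world's z in degrees. A call has 1 to 8 rows; each row shifts and turns the commanded pose from where the row before left it; what a row does not reach is not made up. A row lasts 1/10 s, in which the tool goes at most 50 mm and 8.59 degrees, less where a joint would pass 70% of its speed; a pose out of reach is approached as far as the arm can. A call is refused whole if a number of a shift passes 5 or a number of a turn 8.59, either way. A call with a gripper value outside its range is refused whole. The fingers move at their own pace and stop on an object; FORCE is the grip in N (left out, the last holds). Time passes only in rows, so rows that do not move let the fingers close. It gives the time, the measured TCP pose, the force and the opening at its end, in the units of the state.
- get_obs(): the state, without advancing time (a new reading comes with each control period).
- camera(name): name is "scene" or "top" or "wrist"; returns the picture (480x640x3 uint8, red, green, blue); there is no depth.
- get_calibration(name): a dict with "fx", "fy", "cx", "cy" (pixels), "R" (3x3) and "t" (3): a world point X has camera coordinates R X + t; the wrist camera has in their place "T_tool_cam" (4x4, takes a point from camera to tool coordinates, whose origin is the TCP and whose axes are the flange's). Camera axes: x right, y down, z forward; pixel columns grow to the right and rows downward; lengths in m; the calibration is good to about 2 mm. A picture is of the moment at which its call begins: read the wrist's pose just before it. get_calibration takes no time and is no camera call.
- hand_in(): hands the job in, once; it reports no verdict.
Trained networks look in the newest picture that a camera, given by its name, has taken for a name from the list of things; names that differ only in an ending like _2 or _b are one class to them, and where a whole thing is asked for, a point or a joint stands for the part that bears it (a point fixed in the world has none). Each returns a list of dicts, best first, with "p" (0 to 1); they miss things now and then, are a little off and sometimes report something else, mostly with a low value. They report only what shows in the picture. A call takes as long as a camera call.
- search_frame(target, camera): "at" ([x, y, z] in m, in world coordinates, good to about 4 mm: the middle of the surface that is visible of it).
The state is a dict: "time": time; "q": joint angles; "joint_velocities": joint speeds; "joint_torque": joint torques, N m; "position": TCP position; "tool_rot": TCP orientation; "ft_force": force on the tool from outside, world axes, zero at the start; "moment": the same for the moment, N m; "grip_width": finger opening in m.
Only numpy, scipy, OpenCV 4.12 (cv2) and the standard library are available. Lean on these libraries where they do the work, as an engineer would, in place of code of your own. Each camera call takes 0.05 s, during which the arm holds its last target. There are 200 camera calls.

TASK

Close up the plate filter holder: draw its cover down evenly by tightening the four blue T-bar hand nuts clockwise, crosswise (after each nut the one opposite it), in two rounds. In the first round bring every nut only to about 0.1 N m; in the second bring every nut to about 0.35 N m, and never beyond 0.6 N m, so that the cover never cocks and ends flat on the ring beneath it. Let go at the end and leave everything else on the bench where it is.

Things in the scene. Friction and masses are not known exactly. Their poses are not given: they have to be found in the camera images.
- nut1: T-bar hand nut on a fixed upright stud of the filter holder: blue bar 54 long, 18 wide, 18 mm high on a steel hub 17 mm dia with a 32 mm flange. Origin: centre of the bar, on the stud's axis, 40 mm above the flange's underside; x along the bar, y across, z up. Clockwise seen from above (world yaw falls) tightens. Nuts 1 to 4 go anticlockwise seen from above; opposite pairs: 1-3, 2-4.
- nut2: Second nut, same shape, 78 mm from the holder's centre as all four. Three-start thread: sinks 8 mm per turn. At the start it hangs 0.1 to 0.6 mm clear of the cover (differs from nut to nut, too little to measure). It turns freely at 0.02 to 0.04 N m about its axis; bearing on the cover with load F it takes about 0.02 N m + 0.0047 m x F, and stays where it is left.
- nut3: Third nut, same shape. First round: 0.1 N m comes after about 0.4 to 1.5 rad, second round: 0.35 N m after about 0.3 to 1.5 rad more, climbing 0.03 to 0.1 N m per 0.15 rad. A torque read at rest after a small step may show only two thirds of the true one, and after steps under 0.1 rad nearly nothing. Above 0.45 N m the bar can slip in a gripper: the reading drops. A grip of 110 N or so is needed.
- nut4: Fourth nut, same shape. As its neighbours are drawn down, an already snugged nut may lose its load again: that is normal in the first round. Above and beside the bars there is free room for a gripper; the bars' tops stand 18 mm above the cover's ferrule.
- cover: round stainless cover, 190 mm dia, 14 mm thick. Origin: centre of its underside, z up. In its middle a dome and an inlet ferrule (50 mm dia, top 31 mm above the top face), off centre a vent screw (20 mm high). It rides on an elastic O-ring about 0.4 mm short of home: 320 N per mm of even squeeze, 676 N m per rad of tilt, so that one nut alone tilts it by some 0.003 rad at 0.15 N m.
- seat: flat support ring with the membrane pack, 180 mm dia, 5 mm thick, fixed on the holder's base (base plate 192 mm dia on three legs). Origin: centre of its underside, z up. With the cover fully home the cover's origin is 5.2 mm above this one. Its height varies by 0.15 mm with the pack.
- bottle_a: bystander, to be left alone: clear media bottle, orange cap, 72 mm dia, 150 mm tall. Origin: centre of its underside.
- bottle_b: bystander, to be left alone: dark red media bottle, white cap, 72 mm dia, 150 mm tall. Origin: centre of its underside.
- jar: bystander, to be left alone: amber jar, white cap, 64 mm dia, 85 mm tall. Origin: centre of its underside.
- membranes: bystander, to be left alone: flat white box of membranes, 160 x 160 x 30 mm. Origin: centre of its underside.
- spare_ring: bystander, to be left alone: orange rubber ring, 68 mm dia, 8 mm high. Origin: centre of its underside.
- spanner: bystander, to be left alone: steel spanner lying on the bench. Origin: centre of its underside (of the tool as it lies).
- spare_nut: bystander, to be left alone: a spare blue T-bar nut standing loose on the bench, 49 mm tall: not one of the four. Origin: centre of its underside.

How it is judged:
On the way:
1. first round done: all four nuts are down on the cover (less than 0.1 mm clear), the cover is drawn down by about 0.1 mm, and no nut bears with more than 55 N (about 0.28 N m) (z of each of nut1, nut2, nut3, nut4 in the frame of cover below 0.0541 m and z of cover in the frame of seat below 0.00555 m and contact force between each of nut1, nut2, nut3, nut4 and cover below 55 N), for 0.2 s.
At the end, for the whole second after the job is handed in: the cover lies home on the support ring (its origin less than 5.3 mm above the ring's) and flat (within 0.0015 rad), each of the four nuts bears on it with more than 50 N (about 0.25 N m) and no more than 125 N, no bystander has moved by 15 mm, and nothing is held (contact force between each of nut1, nut2, nut3, nut4 and cover above 50 N and z of cover in the frame of seat below 0.0053 m and angle between cover's own z axis and vertical below 0.0015 rad and distance of each of bottle_a, bottle_b, jar, membranes, spare_ring, spanner, spare_nut from where it was at the start of the episode below 0.015 m); the robot touches nothing.
It fails at once if a nut is overtightened: it bears on the cover with more than 125 N (about 0.6 N m) (contact force between any of nut1, nut2, nut3, nut4 and cover above 125 N).
It fails at once if the cover is cocked: it tilts by more than 0.0025 rad under a nut that bears with more than 55 N (about 0.28 N m) while the nut opposite it is loose (under 3 N) ((contact force between nut1 and cover above 55 N and contact force between nut3 and cover below 3 N and angle between cover's own z axis and vertical above 0.0025 rad) or (contact force between nut2 and cover above 55 N and contact force between nut4 and cover below 3 N and angle between cover's own z axis and vertical above 0.0025 rad) or (contact force between nut3 and cover above 55 N and contact force between nut1 and cover below 3 N and angle between cover's own z axis and vertical above 0.0025 rad) or (contact force between nut4 and cover above 55 N and contact force between nut2 and cover below 3 N and angle between cover's own z axis and vertical above 0.0025 rad)).
It fails at once if not crosswise, first round: two neighbouring nuts bear with more than 12 N each while the two opposite ones are still loose (under 2 N) ((contact force between each of nut1, nut2 and cover above 12 N and contact force between each of nut3, nut4 and cover below 2 N) or (contact force between each of nut2, nut3 and cover above 12 N and contact force between each of nut4, nut1 and cover below 2 N) or (contact force between each of nut3, nut4 and cover above 12 N and contact force between each of nut1, nut2 and cover below 2 N) or (contact force between each of nut4, nut1 and cover above 12 N and contact force between each of nut2, nut3 and cover below 2 N)).
It fails at once if not crosswise, second round: two neighbouring nuts bear with more than 60 N each while the two opposite ones are both under 30 N ((contact force between each of nut1, nut2 and cover above 60 N and contact force between each of nut3, nut4 and cover below 30 N) or (contact force between each of nut2, nut3 and cover above 60 N and contact force between each of nut4, nut1 and cover below 30 N) or (contact force between each of nut3, nut4 and cover above 60 N and contact force between each of nut1, nut2 and cover below 30 N) or (contact force between each of nut4, nut1 and cover above 60 N and contact force between each of nut2, nut3 and cover below 30 N)).
It fails at once if a bystander is disturbed: moved by more than 15 mm (distance of any of bottle_a, bottle_b, jar, membranes, spare_ring, spanner, spare_nut from where it was at the start of the episode above 0.015 m).
It also fails if it takes over 72 s, if anything falls off the work surface, if the arm or the gripper's body presses on something with over 40 N, if the wrist force passes 120 N, or if a joint passes its speed limit or range.

## Working session

There is one attempt and no reset: what is moved stays moved. The work goes in short steps, Python scripts to look and compute and a shell command to move; the robot and the scene stay as the last step left them, time stands still between calls to the robot, and variables do not carry over. Pictures are saved under pics/ and viewed, about 8 in all and at most 12, crops included, and the job is handed in when it is done.

```bash
mkdir -p pics; ls
python3 - <<'E'
from rig import *
import cv2,numpy as np
o=get_obs();print(o)
for n in("scene","top"):
    im=camera(n);cv2.imwrite(f"pics/{n}0.png",im[:,:,::-1]);c=get_calibration(n);print(n,c)
    for t in("nut1","cover"):
        for d in search_frame(t,n)[:6]:print(t,d)
print(get_calibration("wrist"),get_obs()["time"])
E
```

```text
pics
{'time': 0.0, 'q': array([ 9.22523073e-01,  5.28445607e-01,  1.43384325e+00,  6.02799982e-06,
        1.18139226e+00, -1.78505557e-01]), 'joint_velocities': array([ 0.00118534,  0.00108045,  0.0004764 ,  0.00077072,  0.00128864,
       -0.00010872]), 'joint_torque': array([-7.43627988e-04, -4.40040386e+01, -1.76593119e+01,  6.33063563e-02,
        5.83057408e-02, -1.19723400e-04]), 'position': array([0.28249891, 0.55677909, 0.24360299]), 'tool_rot': array([ 2.32731014e-01,  9.72540583e-01, -9.55153531e-04, -4.22037720e-04]), 'ft_force': array([-1.02593791, -0.27289394,  0.44488805]), 'moment': array([-0.05240273,  0.00047812,  0.00117877]), 'grip_width': 0.0872659806302031}
scene {'fx': 469.04589380953036, 'fy': 469.04589380953036, 'cx': 326.2653239116547, 'cy': 240.23357442991107, 'R': array([[ 0.53032357,  0.84761789, -0.01734421],
       [ 0.45910421, -0.30432324, -0.83463207],
       [-0.71272732,  0.43466226, -0.55053473]]), 't': array([-0.24940657, -0.14454992,  1.53955383])}
nut1 {'at': [0.5455, -0.1726, 0.1381], 'p': 0.86}
nut1 {'at': [0.6338, -0.1107, 0.1368], 'p': 0.8}
[... 466 characters left out ...]
 [0.6209, -0.1025, 0.1449], 'p': 0.69}
nut1 {'at': [0.5558, -0.0168, 0.146], 'p': 0.57}
nut1 {'at': [0.4709, -0.0818, 0.1475], 'p': 0.55}
nut1 {'at': [0.5329, -0.1699, 0.1471], 'p': 0.47}
cover {'at': [0.5388, -0.0923, 0.0994], 'p': 0.98}
{'fx': 335.4585235741031, 'fy': 335.4585235741031, 'cx': 317.0761864237057, 'cy': 240.39760809910402, 'T_tool_cam': array([[ 4.20514218e-05, -9.58736470e-01, -2.84296287e-01,
         7.86022437e-02],
       [ 9.99999831e-01,  2.05030669e-04, -5.43513833e-04,
         5.39690956e-04],
       [ 5.79375992e-04, -2.84296217e-01,  9.58736317e-01,
        -1.39461826e-01],
       [ 0.00000000e+00,  0.00000000e+00,  0.00000000e+00,
         1.00000000e+00]])} 0.3
```

View pics/top0.png

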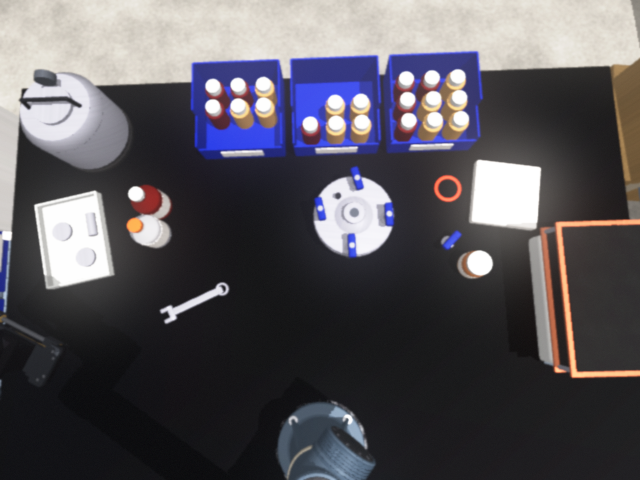

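```bash
python3 -m jog '[{"grip":0,"travel":[1.6,-4.1,0.3],"twist":4},{"grip":0,"travel":[1.8,-4.4,0.3],"twist":4},{"grip":0,"travel":[1.8,-4.4,0.3],"twist":4},{"grip":0,"travel":[1.8,-4.4,0.3],"twist":4},{"grip":0,"travel":[1.8,-4.4,0.3],"twist":4},{"grip":0,"travel":[1.8,-4.4,0.3],"twist":4},{"grip":0,"travel":[1.8,-4.4,0.3],"twist":3},{"grip":0,"travel":[1.8,-4.4,0.3],"twist":0}]' 60
python3 -m jog '[{"grip":60,"travel":[1.8,-4.4,0.3],"twist":0},{"grip":60,"travel":[1.8,-4.4,0.3],"twist":0},{"grip":60,"travel":[1.8,-4.4,0.3],"twist":0},{"grip":60,"travel":[1.8,-4.4,0.3],"twist":0},{"grip":60,"travel":[1.8,-4.4,0.0],"twist":0},{"grip":60,"travel":[1.8,-4.4,0],"twist":0},{"grip":60,"travel":[1,-3,0],"twist":0},{"grip":60,"travel":[0,0,0],"twist":0}]'
cat > w.py <<'E'
from rig import *
import cv2,numpy as np
from scipy.spatial.transform import Rotation as Ro
def blobs(name,fn,ztop,cam=None,amin=40):
    o=get_obs(); im=camera(name); cv2.imwrite("pics/"+fn,im[:,:,::-1]); c=get_calibration(name)
    if name=="wrist":
        R0=Ro.from_quat(o["tool_rot"]).as_matrix();T=c["T_tool_cam"]
        Rw=R0@T[:3,:3];C=o["position"]+R0@T[:3,3]
    else: Rw=c["R"].T;C=-Rw@c["t"]
    hsv=cv2.cvtColor(im,cv2.COLOR_RGB2HSV)
    m=cv2.inRange(hsv,(105,150,60),(130,255,255))
    n,l,s,ce=cv2.connectedComponentsWithStats(m)
    out=[]
    def ray(uv,z):
        d=Rw@np.array([(uv[0]-c["cx"])/c["fx"],(uv[1]-c["cy"])/c["fy"],1]);return C+d*(z-C[2])/d[2]
    for i in range(1,n):
        if s[i,4]<amin: continue
        p=np.argwhere(l==i)[:,::-1].astype(float)
        P=np.array([ray(q,ztop) for q in p]);me=P.mean(0)
        if np.linalg.norm(me[:2]-[.547,-.094])>.13: continue
        (u,v),(a,b),an=cv2.minAreaRect((P[:,:2]*1000).astype(np.float32))
        w,V=np.linalg.eigh(np.cov(P[:,:2].T));ax=V[:,1]
        print(name,"px",ce[i].round(),"mean",me[:2].round(4),"rectc",round(u/1000,4),round(v/1000,4),"size",round(a,1),round(b,1),"yaw",round((np.degrees(np.arctan2(ax[1],ax[0]))+90)%180-90,1))
E
python3 - <<'E'
from w import *
o=get_obs();print(o["time"],o["position"],o["q"],o["grip_width"],o["ft_force"],o["moment"])
blobs("wrist","w1.png",.148)
blobs("top","t1.png",.148)
blobs("scene","s1.png",.148)
E
```

```text
time: 1.1
position: [0.4254, 0.2065, 0.2689]
tool_rot: [-0.001, 1.0, 0.0, 0.0]
ft_force: [0.5, -0.0, -0.4]
grip_width: 0.0868
time: 1.9
position: [0.5448, -0.0902, 0.2806]
tool_rot: [0.002, 1.0, -0.001, 0.001]
ft_force: [-0.3, 0.3, 0.2]
grip_width: 0.0667
1.9 [ 0.54482365 -0.09022762  0.28059097] [-3.65869928e-01  3.86337719e-01  1.57558236e+00 -1.29385218e-03
  1.17662296e+00 -1.93278207e+00] 0.06673053044274906 [-0.32831465  0.29378785  0.24049994] [ 0.07273375 -0.02140371 -0.01009967]
wrist px [323. 138.] mean [ 0.4653 -0.0849] rectc 0.4676 -0.0855 size 19.1 52.2 yaw 1.4
wrist px [221. 226.] mean [ 0.5345 -0.1699] rectc 0.5359 -0.1699 size 56.1 20.5 yaw -0.0
wrist px [402. 246.] mean [ 0.5526 -0.0175] rectc 0.5534 -0.0173 size 55.7 19.6 yaw 11.4
wrist px [300. 304.] mean [ 0.6068 -0.1051] rectc 0.6079 -0.1051 size 31.4 20.8 yaw 16.8
wrist px [296. 367.] mean [ 0.6738 -0.1111] rectc 0.6725 -0.0981 size 50.2 169.8 yaw -83.9
scene px [294. 232.] mean [ 0.4806 -0.0914] rectc 0.4793 -0.0904 size 25.6 72.1 yaw -3.9
scene px [339. 240.] mean [ 0.5664 -0.024 ] rectc 0.5646 -0.0238 size 66.1 30.5 yaw 4.9
scene px [273. 258.] mean [ 0.5472 -0.1776] rectc 0.5461 -0.1778 size 22.1 69.7 yaw -2.9
scene px [323. 268.] mean [ 0.6347 -0.109 ] rectc 0.6322 -0.1084 size 59.7 27.1 yaw 11.0
```

View pics/w1.png

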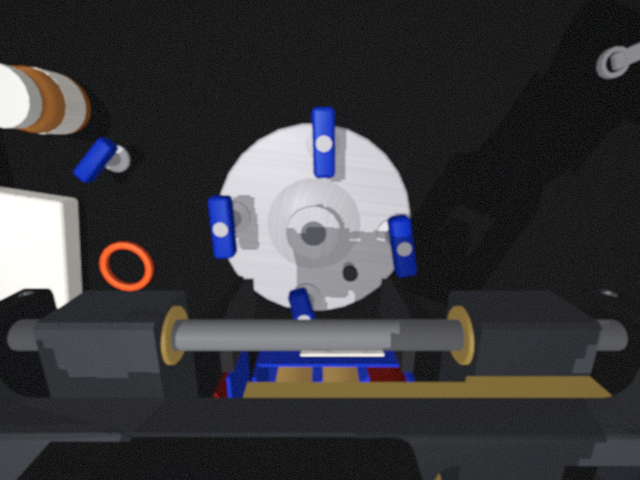

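```bash
python3 -m jog '[{"grip":60,"travel":[-2.5,0.2,-2.7],"twist":1},{"grip":60,"travel":[-2.5,0.2,-2.7],"twist":0},{"grip":60,"travel":[-2.6,0.2,-2.6],"twist":0},{"grip":60,"travel":[0,0,0],"twist":0}]'
python3 - <<'E'
from w import *
o=get_obs();print(o["time"],o["position"],o["q"],o["grip_width"],o["ft_force"],o["moment"])
for z in(.139,.143,.147):blobs("wrist","w2.png",z)
E
```

```text
time: 2.45
position: [0.4595, -0.0756, 0.1975]
tool_rot: [-0.01, 1.0, 0.003, -0.007]
ft_force: [-0.7, -0.0, -0.3]
grip_width: 0.0665
2.45 [ 0.45948351 -0.07562331  0.19753017] [-4.03844958e-01  3.93345674e-01  1.86311389e+00  7.78556135e-05
  8.99456743e-01 -1.99514286e+00] 0.06653833381719891 [-0.74764258 -0.00277065 -0.33271814] [0.02705599 0.00624972 0.00577399]
wrist px [301. 279.] mean [ 0.4649 -0.0851] rectc 0.4671 -0.0854 size 50.9 16.4 yaw 1.1
wrist px [393. 372.] mean [ 0.5334 -0.0204] rectc 0.5323 -0.019 size 14.6 20.2 yaw 63.3
wrist px [304. 275.] mean [ 0.4663 -0.0848] rectc 0.4681 -0.0851 size 55.5 16.1 yaw 1.1
wrist px [395. 370.] mean [ 0.5347 -0.0217] rectc 0.5331 -0.02 size 22.1 18.6 yaw 42.0
wrist px [306. 270.] mean [ 0.4647 -0.0848] rectc 0.4662 -0.0851 size 54.4 16.2 yaw 1.0
wrist px [396. 369.] mean [ 0.5352 -0.0229] rectc 0.533 -0.021 size 25.8 17.5 yaw 37.6
```

View pics/w2.png

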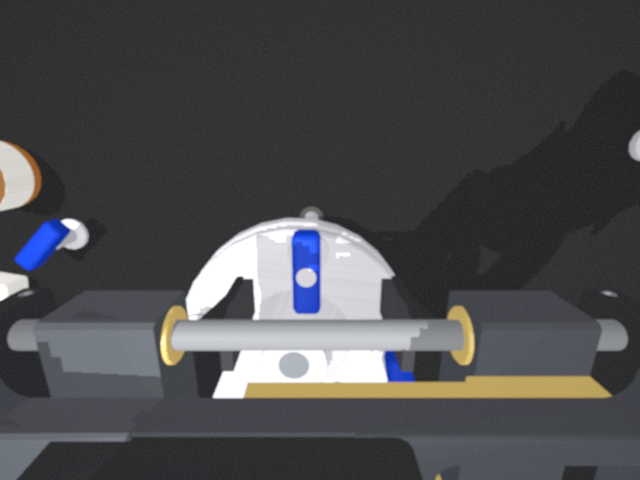

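Run:
```python
from w import *
o=get_obs();print(o["time"],o["position"],o["q"][5])
for z in(.143,.147):blobs("wrist","w3.png",z)
o=get_obs();print(o["time"],o["position"],o["q"][5])
```

```text
2.6 [ 0.46810407 -0.07924151  0.20142585] -1.9950711396930438
wrist px [307. 267.] mean [ 0.4664 -0.0848] rectc 0.4679 -0.085 size 55.4 16.2 yaw 1.1
wrist px [397. 369.] mean [ 0.5409 -0.0217] rectc 0.5413 -0.0228 size 30.5 14.8 yaw 36.9
wrist px [308. 265.] mean [ 0.4646 -0.0848] rectc 0.4665 -0.0848 size 54.3 16.0 yaw 0.7
wrist px [398. 369.] mean [ 0.539  -0.0228] rectc 0.5363 -0.021 size 26.1 16.3 yaw 36.3
2.7 [ 0.46897613 -0.07988569  0.20183131] -1.9951530989603308
```

```bash
python3 -m jog '[{"grip":60,"travel":[-0.1,-0.5,-2.2],"twist":0},{"grip":60,"travel":[0,0,-2.2],"twist":0},{"grip":60,"travel":[0,0,-2.0],"twist":0},{"grip":120,"travel":[0,0,0],"twist":0},{"grip":160,"travel":[0,0,0],"twist":0}]' 60
python3 -c "
from rig import *
o=get_obs();print(o['position'],o['ft_force'],o['moment'])"
python3 -m jog '[{"grip":255,"travel":[0,0,0],"twist":0},{"grip":255,"travel":[0,0,0],"twist":0},{"grip":255,"travel":[0,0,0],"twist":0}]' 60
python3 -c "
from rig import *
o=get_obs();print(o['position'],o['ft_force'],o['moment'])"
```

```text
time: 3.2
position: [0.467, -0.085, 0.1371]
tool_rot: [-0.01, 1.0, -0.0, 0.001]
ft_force: [0.1, 0.3, 0.8]
grip_width: 0.0575
[ 0.46703852 -0.08496586  0.13710819] [0.11415006 0.34836487 0.81126749] [ 0.06982644 -0.03834012  0.04532477]
time: 3.5
position: [0.4665, -0.0849, 0.1374]
tool_rot: [-0.009, 1.0, -0.0, 0.001]
ft_force: [-0.4, -0.5, -0.6]
grip_width: 0.0345
[ 0.46648839 -0.08491243  0.13738677] [-0.44381945 -0.49253517 -0.5935378 ] [ 0.05142184  0.03644292 -0.04074093]
```

```bash
cat > r.py <<'E'
from rig import *
import numpy as np
np.set_printoptions(precision=3,suppress=True)
n=6;m=[]
for i in range(n):
    o=get_obs();m.append([*o['ft_force'],*o['moment'],o['joint_torque'][5]])
    if i<n-1:camera('top')
m=np.array(m);print('t',round(o['time'],2),'mean',m.mean(0),'Mz',m[:,5],'q6',o['q'][5],'pos',o['position'],'w',round(o['grip_width'],4))
E
python3 -m jog '[{"grip":255,"travel":[0,0,0],"twist":0},{"grip":255,"travel":[0,0,0],"twist":0},{"grip":255,"travel":[0,0,0],"twist":0},{"grip":255,"travel":[0,0,0],"twist":0}]' 110
python3 r.py
```

```text
time: 3.9
position: [0.4661, -0.0853, 0.1368]
tool_rot: [-0.01, 1.0, -0.001, 0.0]
ft_force: [-0.9, -2.8, 2.8]
grip_width: 0.0172
t 4.15 mean [-1.502 -4.019  2.553 -0.647  0.273  0.011  0.   ] Mz [ 0.024 -0.045  0.015  0.022  0.021  0.032] q6 -2.0061548507997395 pos [ 0.466 -0.085  0.137] w 0.0166
```

```bash
sed -i 's/^n=6/n=4/' r.py
python3 -m jog '[{"grip":255,"travel":[0,0,0],"twist":-8.5},{"grip":255,"travel":[0,0,0],"twist":-8.5},{"grip":255,"travel":[0,0,0],"twist":-6}]'|grep tool_rot; python3 r.py
```

```text
tool_rot: [0.193, 0.981, 0.001, 0.0]
t 4.6 mean [ 1.128 -0.387 -1.1   -0.112 -0.161 -0.023  0.032] Mz [ 0.082 -0.162  0.036 -0.048] q6 -1.606927164871533 pos [ 0.466 -0.084  0.136] w 0.017
```

```bash
sed -i 's/^n=4/n=5/' r.py
python3 -m jog '[{"grip":255,"travel":[0,0,0],"twist":-8.5},{"grip":255,"travel":[0,0,0],"twist":0}]'|grep tool_rot; python3 r.py
```

```text
tool_rot: [0.262, 0.965, 0.001, 0.0]
t 5.0 mean [ 3.969  3.347 -4.486  0.493 -0.569 -0.003  0.13 ] Mz [ 0.021 -0.002 -0.071 -0.026  0.06 ] q6 -1.460197219783095 pos [ 0.466 -0.084  0.136] w 0.0169
```

```bash
sed -i "s/'q6',o/'J6',m[:,6],'q6',o/" r.py
python3 r.py
python3 -m jog '[{"grip":255,"travel":[0,0,0],"twist":-8.5}]'|grep tool_rot; python3 r.py
```

```text
t 5.2 mean [ 4.277  4.009 -4.884  0.519 -0.652  0.017 -0.007] Mz [ 0.06  -0.002  0.029 -0.024  0.02 ] J6 [-0.01  -0.007 -0.007 -0.007 -0.007] q6 -1.4601847850540934 pos [ 0.466 -0.084  0.136] w 0.017
tool_rot: [0.333, 0.943, 0.001, 0.0]
t 5.5 mean [ 5.351  5.054 -6.288  0.735 -0.804 -0.025 -0.173] Mz [ 0.02  -0.105 -0.049  0.023 -0.012] J6 [-1.482  0.09   0.463  0.079 -0.015] q6 -1.3116794998252268 pos [ 0.467 -0.084  0.136] w 0.0169
```

```bash
python3 -m jog '[{"grip":255,"travel":[0,0,-0.1],"twist":-8.5},{"grip":255,"travel":[0,0,0],"twist":0}]'|grep tool_rot; python3 r.py
```

```text
tool_rot: [0.402, 0.916, 0.001, 0.001]
t 5.9 mean [ 4.535  7.153  0.676  0.977 -0.708 -0.11   0.017] Mz [-0.109 -0.128 -0.136 -0.094 -0.085] J6 [ 0.343 -0.001 -0.074 -0.09  -0.092] q6 -1.1631851004804306 pos [ 0.467 -0.083  0.136] w 0.0172
```

```bash
python3 -m jog '[{"grip":255,"travel":[0,0,-0.02],"twist":-8.5},{"grip":255,"travel":[0,0,0],"twist":0}]'|grep tool_rot; python3 r.py
```

```text
tool_rot: [0.469, 0.883, 0.002, 0.001]
t 6.3 mean [ 5.487  7.922  0.847  1.171 -0.799 -0.124 -0.015] Mz [-0.152 -0.137 -0.157 -0.095 -0.081] J6 [ 0.285 -0.023 -0.1   -0.116 -0.118] q6 -1.0147409855709677 pos [ 0.467 -0.083  0.136] w 0.0169
```

```bash
python3 -m jog '[{"grip":255,"travel":[0.1,0.2,0],"twist":-2},{"grip":255,"travel":[0,0,-0.01],"twist":-2}]'|grep tool_rot; python3 r.py
```

```text
tool_rot: [0.497, 0.867, -0.0, 0.001]
t 6.7 mean [ 1.159  0.551  2.873  0.001 -0.213  0.122  0.136] Mz [0.218 0.053 0.052 0.13  0.155] J6 [0.008 0.208 0.214 0.129 0.119] q6 -0.9393282865883982 pos [ 0.467 -0.083  0.136] w 0.0168
```

```bash
python3 -m jog '[{"grip":60,"travel":[0,0,0],"twist":0},{"grip":60,"travel":[0,0,0],"twist":0},{"grip":60,"travel":[0,0,2.5],"twist":0},{"grip":60,"travel":[0,0,3],"twist":0},{"grip":60,"travel":[3.1,-0.4,0],"twist":8.5},{"grip":60,"travel":[3.1,-0.4,0],"twist":8.5},{"grip":60,"travel":[3.1,-0.4,0],"twist":8.5},{"grip":60,"travel":[3.1,-0.4,0],"twist":8.5}]'
python3 -m jog '[{"grip":60,"travel":[3.1,-0.3,0],"twist":8.5},{"grip":60,"travel":[0,0,0],"twist":8.5},{"grip":60,"travel":[0,0,0],"twist":8.5},{"grip":60,"travel":[0,0,0],"twist":8.5},{"grip":60,"travel":[0,0,0],"twist":8.5},{"grip":60,"travel":[0,0,0],"twist":0},{"grip":60,"travel":[0,0,0],"twist":0}]'
python3 - <<'E'
from w import *
blobs("wrist","w4.png",.144)
o=get_obs();print(o["time"],o["position"],o["q"],"jaw",np.degrees(o["q"][0]-o["q"][5]))
E
```

```text
time: 7.5
position: [0.5909, -0.0986, 0.1896]
tool_rot: [0.221, 0.975, 0.0, -0.001]
ft_force: [0.5, -0.3, 0.1]
grip_width: 0.0651
time: 8.2
position: [0.6211, -0.1016, 0.1896]
tool_rot: [-0.143, 0.99, 0.0, -0.001]
ft_force: [1.0, -0.1, 0.2]
grip_width: 0.0668
wrist px [427.  16.] mean [ 0.4757 -0.0885] rectc 0.4761 -0.0828 size 17.3 55.5 yaw -67.6
wrist px [233.  93.] mean [ 0.5359 -0.171 ] rectc 0.5373 -0.1708 size 54.9 20.2 yaw 1.3
wrist px [492. 210.] mean [ 0.5542 -0.0183] rectc 0.5554 -0.0179 size 55.1 24.4 yaw 10.6
wrist px [306. 283.] mean [ 0.6262 -0.1063] rectc 0.6255 -0.1165 size 53.2 46.6 yaw -6.2
8.25 [ 0.62131552 -0.10160898  0.18974808] [-3.39323259e-01  5.96898467e-01  1.47179612e+00 -4.40890177e-05
  1.07446972e+00 -2.19697785e+00] jaw 106.43576770913253
```

View pics/w4.png

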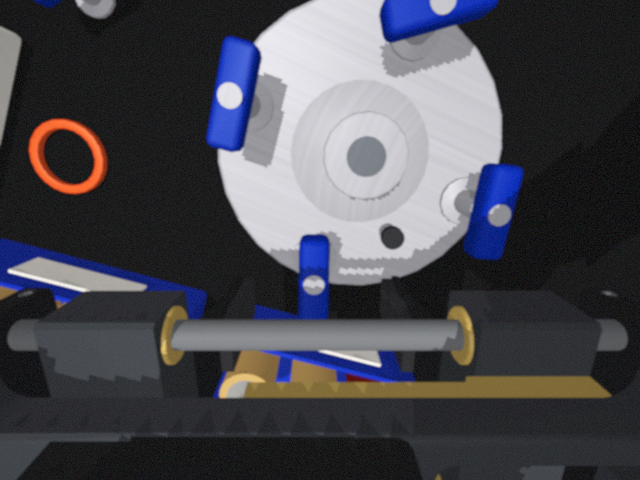

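Run:
```python
from w import *
o=get_obs();c=get_calibration("wrist")
R0=Ro.from_quat(o["tool_rot"]).as_matrix();T=c["T_tool_cam"];Rw=R0@T[:3,:3];C=o["position"]+R0@T[:3,3]
for z in(.141,.144):
  P=[]
  for uv in((314,286),(230,96),(499,214),(443,4)):
    d=Rw@np.array([(uv[0]-c["cx"])/c["fx"],(uv[1]-c["cy"])/c["fy"],1]);P.append((C+d*(z-C[2])/d[2])[:2])
  P=np.array(P);print(z,P.round(4).tolist(),np.linalg.norm(P[0]-P[3]),np.linalg.norm(P[1]-P[2]),(P[0]+P[3])/2,(P[1]+P[2])/2)
```

```text
0.141 [[0.6279, -0.101], [0.5374, -0.1729], [0.5551, -0.012], [0.4678, -0.0826]] 0.16122214596932452 0.16187587906322976 [ 0.54785533 -0.09180651] [ 0.54624353 -0.09240674]
0.144 [[0.6266, -0.1013], [0.5376, -0.1721], [0.5549, -0.0137], [0.469, -0.0833]] 0.15865370153432648 0.159297019947811 [ 0.54783198 -0.09230869] [ 0.54624585 -0.09289936]
```

```bash
python3 -m jog '[{"grip":130,"travel":[0.4,0,-1.7],"twist":0},{"grip":130,"travel":[0,0,-1.8],"twist":0},{"grip":130,"travel":[0,0,-1.7],"twist":0},{"grip":255,"travel":[0,0,0],"twist":0},{"grip":255,"travel":[0,0,0],"twist":0},{"grip":255,"travel":[0,0,0],"twist":0},{"grip":255,"travel":[0,0,0],"twist":0},{"grip":255,"travel":[0,0,0],"twist":0}]' 110
python3 r.py
python3 -m jog '[{"grip":255,"travel":[0,0,-0.02],"twist":-8},{"grip":255,"travel":[0,0,-0.02],"twist":-8},{"grip":255,"travel":[0,0,-0.01],"twist":-4},{"grip":255,"travel":[0,0,0],"twist":-3}]'|grep tool_rot; python3 r.py
```

```text
time: 9.05
position: [0.6267, -0.1021, 0.1391]
tool_rot: [-0.144, 0.99, -0.001, 0.001]
ft_force: [0.4, -1.7, 0.4]
grip_width: 0.0174
t 9.25 mean [ 0.676 -0.978  1.33  -0.101 -0.076  0.008  0.027] Mz [-0.006  0.     0.028 -0.027  0.047] J6 [0.037 0.025 0.025 0.025 0.025] q6 -2.1972900242517426 pos [ 0.627 -0.102  0.139] w 0.017
tool_rot: [0.057, 0.998, -0.001, 0.001]
t 9.85 mean [ 0.611 -4.573  2.731 -0.752 -0.021 -0.014 -0.004] Mz [ 0.099 -0.068 -0.024 -0.029 -0.051] J6 [-0.164  0.032  0.158 -0.002 -0.042] q6 -1.7968350867811305 pos [ 0.627 -0.103  0.139] w 0.017
```

```bash
python3 -m jog '[{"grip":255,"travel":[0,0.05,-0.02],"twist":-6},{"grip":255,"travel":[0,0,0],"twist":-3},{"grip":255,"travel":[0,0,-0.01],"twist":-2}]'|grep tool_rot; python3 r.py
```

```text
tool_rot: [0.151, 0.989, -0.002, 0.001]
t 10.35 mean [-0.55  -7.877  4.384 -1.201  0.084  0.06   0.053] Mz [ 0.186  0.048  0.051 -0.026  0.043] J6 [0.011 0.133 0.105 0.017 0.   ] q6 -1.6043150639035282 pos [ 0.627 -0.104  0.139] w 0.0172
```

```bash
python3 -m jog '[{"grip":255,"travel":[0,0.05,-0.02],"twist":-5},{"grip":255,"travel":[0,0,0],"twist":-3},{"grip":255,"travel":[0,0,-0.01],"twist":-2}]'|grep tool_rot; python3 r.py
```

```text
tool_rot: [0.236, 0.972, -0.003, 0.002]
t 10.85 mean [ -1.311 -10.225   4.805  -1.572   0.252   0.115   0.119] Mz [0.253 0.136 0.02  0.071 0.093] J6 [0.071 0.2   0.172 0.084 0.067] q6 -1.4292216952116907 pos [ 0.626 -0.104  0.138] w 0.0172
```

```bash
python3 -m jog '[{"grip":255,"travel":[0,-0.2,-0.01],"twist":-4},{"grip":255,"travel":[0,0,0],"twist":-2},{"grip":255,"travel":[0,0,0],"twist":-2}]'|grep tool_rot; python3 r.py
```

```text
tool_rot: [0.304, 0.953, -0.001, 0.001]
t 11.35 mean [-1.039 -6.377  6.029 -1.006  0.21   0.141  0.144] Mz [0.297 0.141 0.097 0.046 0.124] J6 [0.035 0.234 0.215 0.127 0.11 ] q6 -1.2927662739396237 pos [ 0.626 -0.105  0.138] w 0.0172
```

```bash
python3 -m jog '[{"grip":60,"travel":[0,0,0],"twist":0},{"grip":60,"travel":[0,0,0],"twist":0},{"grip":60,"travel":[0,0,2.5],"twist":0},{"grip":60,"travel":[0,0,2.7],"twist":0},{"grip":60,"travel":[-1.8,2.2,0],"twist":8.5},{"grip":60,"travel":[-1.8,2.2,0],"twist":8.5},{"grip":60,"travel":[-1.8,2.3,0],"twist":8.5},{"grip":60,"travel":[-1.7,2.3,0],"twist":8.5}]'|grep -v ft
python3 -m jog '[{"grip":60,"travel":[0,0,0],"twist":8.5},{"grip":60,"travel":[0,0,0],"twist":1.5},{"grip":60,"travel":[0,0,0],"twist":0},{"grip":60,"travel":[0,0,0],"twist":0}]'
python3 - <<'E'
from w import *
blobs("wrist","w5.png",.147)
o=get_obs();print(o["time"],o["position"],o["q"],"jaw",np.degrees(o["q"][0]-o["q"][5]))
E
```

```text
time: 12.15
position: [0.5531, -0.0109, 0.1884]
tool_rot: [0.009, 1.0, 0.001, -0.001]
grip_width: 0.0651
time: 12.55
position: [0.5552, -0.0129, 0.1888]
tool_rot: [-0.074, 0.997, 0.0, -0.0]
ft_force: [0.2, -0.4, 0.6]
grip_width: 0.0665
wrist px [207. 104.] mean [ 0.4681 -0.0813] rectc 0.4685 -0.0826 size 19.2 53.5 yaw -59.0
wrist px [ 46. 207.] mean [ 0.5342 -0.1657] rectc 0.5359 -0.166 size 55.8 27.8 yaw -0.9
wrist px [311. 274.] mean [ 0.552  -0.0162] rectc 0.5529 -0.0158 size 54.8 17.6 yaw 11.6
wrist px [291. 371.] mean [ 0.619  -0.0197] rectc 0.6198 -0.0192 size 71.9 10.3 yaw 90.0
12.6 [ 0.55521794 -0.01300298  0.18885379] [-2.24748422e-01  5.07613019e-01  1.66473179e+00  2.58971827e-04
  9.69388722e-01 -1.94333599e+00] jaw 98.46781421584001
```

View pics/w5.png

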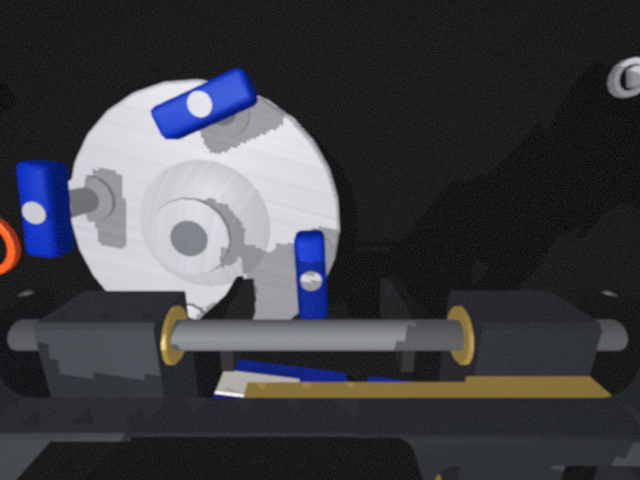

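```bash
python3 -m jog '[{"grip":130,"travel":[-0.1,-0.3,-1.7],"twist":3},{"grip":130,"travel":[0,0,-1.7],"twist":0},{"grip":130,"travel":[0,0,-1.7],"twist":0},{"grip":255,"travel":[0,0,0],"twist":0},{"grip":255,"travel":[0,0,0],"twist":0},{"grip":255,"travel":[0,0,0],"twist":0},{"grip":255,"travel":[0,0,0],"twist":0},{"grip":255,"travel":[0,0,0],"twist":0}]' 110
python3 r.py
python3 -m jog '[{"grip":255,"travel":[0,0,-0.02],"twist":-8},{"grip":255,"travel":[0,0,-0.02],"twist":-8},{"grip":255,"travel":[0,0,-0.01],"twist":-4},{"grip":255,"travel":[0,0,0],"twist":-3}]'|grep tool_rot; python3 r.py
```

```text
time: 13.4
position: [0.5548, -0.0166, 0.139]
tool_rot: [-0.101, 0.995, -0.001, 0.001]
ft_force: [-0.8, -3.0, 1.5]
grip_width: 0.0168
t 13.6 mean [ 0.101 -4.552  2.293 -0.638 -0.011  0.001  0.017] Mz [-0.024 -0.018 -0.028  0.049  0.024] J6 [0.02  0.017 0.015 0.015 0.015] q6 -2.0029771245259114 pos [ 0.555 -0.017  0.139] w 0.0167
tool_rot: [0.101, 0.995, -0.001, 0.001]
t 14.2 mean [ 0.171 -4.844  4.594 -0.809  0.    -0.024 -0.011] Mz [ 0.066 -0.085 -0.036 -0.013 -0.053] J6 [-0.204 -0.004  0.181  0.01  -0.037] q6 -1.6027115707483865 pos [ 0.555 -0.016  0.138] w 0.0174
```

```bash
python3 -m jog '[{"grip":255,"travel":[0,-0.1,0],"twist":-7},{"grip":255,"travel":[0,0,0],"twist":-4},{"grip":255,"travel":[0,0,-0.01],"twist":-2}]'|grep tool_rot; python3 r.py
```

```text
tool_rot: [0.212, 0.977, 0.0, 0.001]
t 14.7 mean [ 1.101 -2.016  5.305 -0.371 -0.173 -0.031  0.001] Mz [ 0.145 -0.069 -0.086 -0.039 -0.106] J6 [ 0.017  0.058  0.051 -0.051 -0.072] q6 -1.3779840940081869 pos [ 0.555 -0.016  0.138] w 0.0172
```

```bash
python3 -m jog '[{"grip":255,"travel":[0,-0.05,-0.01],"twist":-5},{"grip":255,"travel":[0,0,0],"twist":-3},{"grip":255,"travel":[0,0,0],"twist":-2}]'|grep tool_rot; python3 r.py
```

```text
tool_rot: [0.296, 0.955, 0.001, 0.001]
t 15.2 mean [ 1.571  0.013  5.637 -0.09  -0.197  0.039  0.041] Mz [ 0.176  0.047  0.006 -0.033  0.   ] J6 [-0.01   0.12   0.096  0.008 -0.009] q6 -1.2045690869037422 pos [ 0.555 -0.016  0.138] w 0.017
```

```bash
python3 -m jog '[{"grip":255,"travel":[0,0,-0.02],"twist":-5},{"grip":255,"travel":[0,0,0],"twist":-3},{"grip":255,"travel":[0,0,0],"twist":-2}]'|grep tool_rot; python3 r.py
```

```text
tool_rot: [0.378, 0.926, 0.001, 0.001]
t 15.7 mean [ 0.801  0.249  5.578 -0.095 -0.164  0.088  0.094] Mz [0.209 0.081 0.067 0.035 0.048] J6 [0.045 0.174 0.148 0.06  0.043] q6 -1.0301951210534745 pos [ 0.555 -0.016  0.138] w 0.0172
```

```bash
python3 -m jog '[{"grip":255,"travel":[0,0,-0.02],"twist":-4},{"grip":255,"travel":[0,0,0],"twist":-2},{"grip":255,"travel":[0,0,0],"twist":-2}]'|grep tool_rot; python3 r.py
```

```text
tool_rot: [0.441, 0.897, 0.001, 0.001]
t 16.2 mean [ 1.147  0.721  6.563 -0.059 -0.121  0.141  0.137] Mz [0.184 0.154 0.174 0.103 0.089] J6 [0.024 0.227 0.208 0.121 0.104] q6 -0.8907599326166513 pos [ 0.555 -0.016  0.138] w 0.0171
```

```bash
python3 -m jog '[{"grip":60,"travel":[0,0,0],"twist":0},{"grip":60,"travel":[0,0,0],"twist":0},{"grip":60,"travel":[0,0,2.5],"twist":0},{"grip":60,"travel":[0,0,2.7],"twist":0},{"grip":60,"travel":[-0.4,-3.9,0],"twist":8.5},{"grip":60,"travel":[-0.4,-3.9,0],"twist":8.5},{"grip":60,"travel":[-0.4,-3.9,0],"twist":8.5},{"grip":60,"travel":[-0.4,-3.9,0],"twist":8.5}]'|grep -v ft
python3 -m jog '[{"grip":60,"travel":[0,0,0],"twist":8.5},{"grip":60,"travel":[0,0,0],"twist":8.5},{"grip":60,"travel":[0,0,0],"twist":2},{"grip":60,"travel":[0,0,0],"twist":0},{"grip":60,"travel":[0,0,0],"twist":0}]'
python3 - <<'E'
from w import *
blobs("wrist","w6.png",.147)
o=get_obs();print(o["time"],o["position"],o["q"],"jaw",np.degrees(o["q"][0]-o["q"][5]))
E
```

```text
time: 17.0
position: [0.5368, -0.1736, 0.1883]
tool_rot: [0.157, 0.988, 0.001, -0.001]
grip_width: 0.0652
time: 17.5
position: [0.5374, -0.1726, 0.1884]
tool_rot: [-0.005, 1.0, 0.001, -0.001]
ft_force: [0.8, -0.2, 0.2]
grip_width: 0.0666
wrist px [481. 158.] mean [ 0.4668 -0.0868] rectc 0.4672 -0.0876 size 20.5 55.5 yaw -60.4
wrist px [318. 274.] mean [ 0.5335 -0.1713] rectc 0.5348 -0.1715 size 53.1 16.8 yaw 0.7
wrist px [584. 285.] mean [ 0.5381 -0.0157] rectc 0.5381 -0.0154 size 20.0 37.3 yaw -72.8
17.55 [ 0.53751543 -0.17269272  0.1884987 ] [-5.08921508e-01  5.19427677e-01  1.64116810e+00  3.78567333e-04
  9.82395280e-01 -2.08974989e+00] jaw 90.57479442920574
```

```bash
python3 -m jog '[{"grip":130,"travel":[-0.05,0.1,-1.7],"twist":0},{"grip":130,"travel":[0,0,-1.7],"twist":0},{"grip":130,"travel":[0,0,-1.7],"twist":0},{"grip":255,"travel":[0,0,0],"twist":0},{"grip":255,"travel":[0,0,0],"twist":0},{"grip":255,"travel":[0,0,0],"twist":0},{"grip":255,"travel":[0,0,0],"twist":0},{"grip":255,"travel":[0,0,0],"twist":0}]' 110
python3 r.py
python3 -m jog '[{"grip":255,"travel":[0,0,-0.02],"twist":-8},{"grip":255,"travel":[0,0,-0.02],"twist":-8},{"grip":255,"travel":[0,0,-0.01],"twist":-4},{"grip":255,"travel":[0,0,0],"twist":-3}]'|grep tool_rot; python3 r.py
```

```text
time: 18.35
position: [0.538, -0.1717, 0.1388]
tool_rot: [-0.005, 1.0, 0.0, 0.001]
ft_force: [1.2, 2.8, 2.6]
grip_width: 0.0171
t 18.55 mean [ 1.256  3.81   4.18   0.679 -0.171 -0.001  0.004] Mz [ 0.019 -0.011  0.016 -0.032  0.002] J6 [0.005 0.004 0.003 0.003 0.003] q6 -2.088998640440989 pos [ 0.538 -0.172  0.139] w 0.0169
tool_rot: [0.196, 0.981, 0.0, 0.001]
t 19.15 mean [ 1.163  3.962  5.899  0.648 -0.151 -0.02  -0.024] Mz [ 0.076 -0.081 -0.083  0.001 -0.013] J6 [-0.191  0.031  0.116 -0.023 -0.055] q6 -1.6874202068743012 pos [ 0.538 -0.172  0.138] w 0.0172
```

```bash
python3 -m jog '[{"grip":255,"travel":[0,0,0],"twist":-5},{"grip":255,"travel":[0,0,0],"twist":-3},{"grip":255,"travel":[0,0,-0.01],"twist":-2}]'|grep tool_rot; python3 r.py
```

```text
tool_rot: [0.28, 0.96, 0.0, 0.001]
t 19.65 mean [ 0.445  4.104  5.802  0.634 -0.165  0.006  0.009] Mz [ 0.127  0.037 -0.049 -0.079 -0.007] J6 [-0.038  0.09   0.062 -0.026 -0.043] q6 -1.5129174400365148 pos [ 0.538 -0.172  0.138] w 0.0174
```

```bash
python3 -m jog '[{"grip":255,"travel":[0,0.05,0],"twist":-5},{"grip":255,"travel":[0,0,0],"twist":-3},{"grip":255,"travel":[0,0,0],"twist":-2}]'|grep tool_rot; python3 r.py
```

```text
tool_rot: [0.362, 0.932, -0.0, 0.001]
t 20.15 mean [ 0.43   1.864  5.188  0.373 -0.078  0.049  0.067] Mz [ 0.207  0.057 -0.004 -0.037  0.021] J6 [0.019 0.15  0.127 0.028 0.009] q6 -1.338249847384655 pos [ 0.538 -0.172  0.138] w 0.0172
```

```bash
python3 -m jog '[{"grip":255,"travel":[0,0.05,0],"twist":-5},{"grip":255,"travel":[0,0,0],"twist":-3},{"grip":255,"travel":[0,0,0],"twist":-2}]'|grep tool_rot; python3 r.py
```

```text
tool_rot: [0.442, 0.897, -0.001, 0.001]
t 20.65 mean [-0.103  1.028  5.041  0.075 -0.047  0.11   0.125] Mz [0.222 0.078 0.056 0.071 0.12 ] J6 [0.079 0.197 0.191 0.09  0.069] q6 -1.163652968443294 pos [ 0.538 -0.172  0.138] w 0.0169
```

```bash
python3 -m jog '[{"grip":255,"travel":[0,0,0],"twist":-4},{"grip":255,"travel":[0,0,0],"twist":-2},{"grip":255,"travel":[0,0,0],"twist":-2}]'|grep tool_rot; python3 r.py
```

```text
tool_rot: [0.503, 0.864, -0.001, 0.001]
t 21.15 mean [-0.007  0.345  4.739  0.005 -0.003  0.185  0.168] Mz [0.273 0.175 0.117 0.16  0.199] J6 [0.057 0.259 0.239 0.151 0.134] q6 -1.0243437375761897 pos [ 0.538 -0.172  0.138] w 0.0172
```

```bash
python3 -m jog '[{"grip":60,"travel":[0,0,0],"twist":0},{"grip":60,"travel":[0,0,0],"twist":0},{"grip":60,"travel":[0,0,2.5],"twist":0},{"grip":60,"travel":[0,0,2.7],"twist":0},{"grip":60,"travel":[-2.3,2.9,0],"twist":0},{"grip":60,"travel":[-2.3,2.9,0],"twist":0},{"grip":60,"travel":[-2.3,2.9,0],"twist":0},{"grip":60,"travel":[0,0,0],"twist":0}]'|grep -v ft
python3 -m jog '[{"grip":60,"travel":[0,0,0],"twist":0},{"grip":60,"travel":[0,0,0],"twist":0}]'
python3 - <<'E'
from w import *
blobs("wrist","w7.png",.147)
o=get_obs();print(o["time"],o["position"],o["q"],"jaw",np.degrees(o["q"][0]-o["q"][5]))
E
```

```text
time: 21.95
position: [0.4629, -0.0802, 0.1884]
tool_rot: [0.502, 0.865, -0.0, -0.004]
grip_width: 0.065
time: 22.15
position: [0.4696, -0.0852, 0.1895]
tool_rot: [0.503, 0.864, -0.0, 0.001]
ft_force: [1.0, -1.4, -0.4]
grip_width: 0.066
wrist px [499. 243.] mean [ 0.5483 -0.0144] rectc 0.5505 -0.0157 size 22.3 55.7 yaw -51.4
wrist px [316. 271.] mean [ 0.4663 -0.0806] rectc 0.4673 -0.0827 size 16.0 54.1 yaw -59.3
wrist px [606. 269.] mean [0.6115 0.0041] rectc 0.6107 0.0039 size 52.8 40.1 yaw 29.6
22.2 [ 0.46963836 -0.08529828  0.1893933 ] [-4.14198479e-01  4.15407516e-01  1.85418803e+00 -3.52832140e-04
  8.70345501e-01 -9.29857417e-01] jaw 29.545080823765563
```

View pics/w7.png

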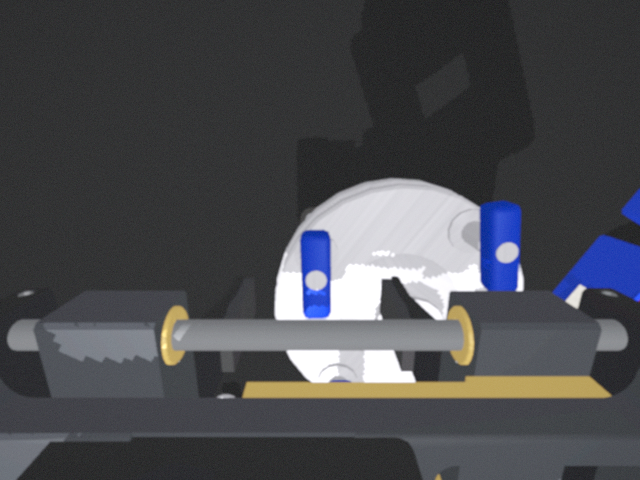

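```bash
python3 -m jog '[{"grip":130,"travel":[-0.1,0.1,-1.8],"twist":0},{"grip":130,"travel":[0,0,-1.8],"twist":0},{"grip":130,"travel":[0,0,-1.6],"twist":0},{"grip":255,"travel":[0,0,0],"twist":0},{"grip":255,"travel":[0,0,0],"twist":0},{"grip":255,"travel":[0,0,0],"twist":0},{"grip":255,"travel":[0,0,0],"twist":0},{"grip":255,"travel":[0,0,0],"twist":0}]' 110
python3 r.py
python3 -m jog '[{"grip":255,"travel":[0,0,0],"twist":-6},{"grip":255,"travel":[0,0,0],"twist":-3},{"grip":255,"travel":[0,0,0],"twist":-2}]'|grep tool_rot; python3 r.py
```

```text
time: 23.0
position: [0.468, -0.0837, 0.1381]
tool_rot: [0.503, 0.864, -0.0, 0.001]
ft_force: [-0.7, -1.2, 2.8]
grip_width: 0.0173
t 23.2 mean [-0.353 -1.725  3.24  -0.298  0.113  0.144  0.114] Mz [0.181 0.099 0.14  0.163 0.136] J6 [0.114 0.111 0.113 0.114 0.116] q6 -0.928656164168259 pos [ 0.468 -0.084  0.138] w 0.0172
tool_rot: [0.584, 0.812, 0.0, 0.001]
t 23.7 mean [ 0.275 -1.35   4.944 -0.232 -0.021  0.148  0.14 ] Mz [0.251 0.197 0.103 0.12  0.072] J6 [0.107 0.208 0.206 0.101 0.079] q6 -0.737189764839168 pos [ 0.468 -0.084  0.138] w 0.0172
```

```bash
python3 -m jog '[{"grip":255,"travel":[0,0,0],"twist":-5},{"grip":255,"travel":[0,0,0],"twist":-3},{"grip":255,"travel":[0,0,0],"twist":-2}]'|grep tool_rot; python3 r.py
python3 -m jog '[{"grip":60,"travel":[0,0,0],"twist":0},{"grip":60,"travel":[0,0,0],"twist":0},{"grip":60,"travel":[0,0,2.5],"twist":0},{"grip":60,"travel":[0,0,2.7],"twist":0},{"grip":60,"travel":[3.9,-0.5,0],"twist":8.5},{"grip":60,"travel":[3.9,-0.5,0],"twist":8.5},{"grip":60,"travel":[3.9,-0.4,0],"twist":8.5},{"grip":60,"travel":[3.9,-0.4,0],"twist":8.5}]'|grep -v ft
python3 -m jog '[{"grip":60,"travel":[0,0,0],"twist":8.5},{"grip":60,"travel":[0,0,0],"twist":3},{"grip":60,"travel":[0,0,0],"twist":0},{"grip":60,"travel":[0,0,0],"twist":0}]'
python3 - <<'E'
from w import *
blobs("wrist","w8.png",.146)
o=get_obs();print(o["time"],o["position"],o["q"],"jaw",np.degrees(o["q"][0]-o["q"][5]))
E
```

```text
tool_rot: [0.652, 0.758, 0.0, 0.001]
t 24.2 mean [ 1.816 -0.437  5.459 -0.107 -0.173  0.215  0.239] Mz [0.329 0.179 0.192 0.221 0.152] J6 [0.194 0.314 0.301 0.203 0.184] q6 -0.5634232001829185 pos [ 0.469 -0.084  0.138] w 0.0174
time: 25.0
position: [0.6239, -0.1008, 0.1886]
tool_rot: [0.399, 0.917, 0.0, -0.001]
grip_width: 0.0651
time: 25.4
position: [0.6226, -0.1008, 0.1886]
tool_rot: [0.309, 0.951, 0.0, -0.001]
ft_force: [0.0, 0.0, -0.2]
grip_width: 0.0669
wrist px [154.  36.] mean [ 0.474  -0.0896] rectc 0.4717 -0.0855 size 22.5 51.4 yaw 86.3
wrist px [375.  82.] mean [ 0.5536 -0.015 ] rectc 0.5545 -0.0166 size 19.0 53.0 yaw -52.7
wrist px [133. 232.] mean [ 0.5381 -0.1672] rectc 0.5387 -0.1684 size 22.4 56.7 yaw -60.8
wrist px [316. 277.] mean [ 0.6205 -0.1   ] rectc 0.621 -0.1006 size 18.6 51.9 yaw -35.7
wrist px [365. 310.] mean [ 0.6548 -0.0884] rectc 0.6561 -0.0885 size 24.3 7.9 yaw -89.1
25.45 [ 0.62272959 -0.10095745  0.18882417] [-3.37670040e-01  5.99615278e-01  1.46916286e+00  1.90774264e-04
  1.07436859e+00 -1.28064898e+00] jaw 54.02871331663796
```

```bash
python3 -m jog '[{"grip":130,"travel":[0.25,-0.1,-1.8],"twist":0},{"grip":130,"travel":[0,0,-1.7],"twist":0},{"grip":130,"travel":[0,0,-1.6],"twist":0},{"grip":255,"travel":[0,0,0],"twist":0},{"grip":255,"travel":[0,0,0],"twist":0},{"grip":255,"travel":[0,0,0],"twist":0},{"grip":255,"travel":[0,0,0],"twist":0},{"grip":255,"travel":[0,0,0],"twist":0}]' 110
python3 r.py
python3 -m jog '[{"grip":255,"travel":[0,0,0],"twist":-6},{"grip":255,"travel":[0,0,0],"twist":-3},{"grip":255,"travel":[0,0,0],"twist":-2}]'|grep tool_rot; python3 r.py
```

```text
time: 26.25
position: [0.6254, -0.1039, 0.1395]
tool_rot: [0.308, 0.951, -0.002, 0.0]
ft_force: [-2.7, -4.6, 1.2]
grip_width: 0.0171
t 26.45 mean [-2.665 -4.395  1.271 -0.734  0.452  0.038  0.05 ] Mz [0.005 0.075 0.043 0.018 0.048] J6 [0.046 0.049 0.051 0.052 0.052] q6 -1.2817785275298506 pos [ 0.625 -0.104  0.139] w 0.0173
tool_rot: [0.398, 0.917, -0.002, 0.0]
t 26.95 mean [-3.222 -4.967  0.964 -0.86   0.505  0.115  0.135] Mz [0.277 0.11  0.051 0.07  0.066] J6 [0.099 0.215 0.185 0.096 0.079] q6 -1.089844387880173 pos [ 0.625 -0.104  0.139] w 0.017
```

```bash
python3 -m jog '[{"grip":255,"travel":[-0.1,-0.1,0],"twist":-6},{"grip":255,"travel":[0,0,0],"twist":-4},{"grip":255,"travel":[0,0,0],"twist":-2}]'|grep tool_rot; python3 r.py
```

```text
tool_rot: [0.492, 0.871, -0.001, 0.001]
t 27.45 mean [-1.467 -4.166  1.506 -0.729  0.367  0.187  0.208] Mz [0.353 0.224 0.158 0.068 0.131] J6 [0.231 0.271 0.257 0.156 0.126] q6 -0.8831585541737478 pos [ 0.625 -0.105  0.139] w 0.0172
```

```bash
python3 -m jog '[{"grip":255,"travel":[0,0,0],"twist":-6},{"grip":255,"travel":[0,0,0],"twist":-4},{"grip":255,"travel":[0,0,0],"twist":-2}]'|grep tool_rot; python3 r.py
```

```text
tool_rot: [0.58, 0.815, -0.001, 0.001]
t 27.95 mean [-2.746 -5.621  2.538 -0.958  0.574  0.269  0.308] Mz [0.449 0.214 0.234 0.208 0.239] J6 [0.327 0.382 0.342 0.252 0.235] q6 -0.6740036731831023 pos [ 0.625 -0.105  0.139] w 0.0173
```

```bash
python3 -m jog '[{"grip":60,"travel":[0,0,0],"twist":0},{"grip":60,"travel":[0,0,0],"twist":0},{"grip":60,"travel":[0,0,2.5],"twist":0},{"grip":60,"travel":[0,0,2.5],"twist":0},{"grip":60,"travel":[-3.9,0.5,0],"twist":-5.5},{"grip":60,"travel":[-3.9,0.5,0],"twist":-5},{"grip":60,"travel":[-3.9,0.5,0],"twist":0},{"grip":60,"travel":[-3.9,0.5,0],"twist":0}]'|grep -v ft
python3 -m jog '[{"grip":60,"travel":[0,0,0],"twist":0},{"grip":60,"travel":[0,0,0],"twist":0}]'
python3 - <<'E'
from w import *
blobs("wrist","w9.png",.146)
o=get_obs();print(o["time"],o["position"],o["q"],"jaw",np.degrees(o["q"][0]-o["q"][5]))
E
```

```text
time: 28.75
position: [0.4678, -0.0823, 0.1886]
tool_rot: [0.652, 0.758, 0.001, 0.0]
grip_width: 0.0653
time: 28.95
position: [0.4689, -0.0827, 0.1888]
tool_rot: [0.652, 0.758, 0.001, 0.0]
ft_force: [0.8, -0.0, 0.2]
grip_width: 0.0664
wrist px [601. 197.] mean [ 0.6149 -0.0117] rectc 0.6203 -0.0249 size 103.2 27.8 yaw 86.1
wrist px [484. 185.] mean [ 0.5498 -0.014 ] rectc 0.5515 -0.0153 size 20.7 55.2 yaw -52.4
wrist px [627. 263.] mean [ 0.6447 -0.045 ] rectc 0.6403 -0.0414 size 18.3 49.6 yaw -78.5
wrist px [316. 275.] mean [ 0.4679 -0.0797] rectc 0.468 -0.0818 size 15.6 52.7 yaw -80.3
wrist px [386. 376.] mean [ 0.5226 -0.1415] rectc 0.5223 -0.1407 size 15.0 8.4 yaw 13.2
29.0 [ 0.47027278 -0.08331258  0.188915  ] [-4.10370325e-01  4.16054081e-01  1.85498073e+00  1.01477991e-03
  8.67666038e-01 -5.60633123e-01] jaw 8.60942410561147
```

```bash
python3 -m jog '[{"grip":130,"travel":[-0.2,-0.05,-1.8],"twist":0},{"grip":130,"travel":[0,0,-1.7],"twist":0},{"grip":130,"travel":[0,0,-1.6],"twist":0},{"grip":255,"travel":[0,0,0],"twist":0},{"grip":255,"travel":[0,0,0],"twist":0},{"grip":255,"travel":[0,0,0],"twist":0},{"grip":255,"travel":[0,0,0],"twist":0},{"grip":255,"travel":[0,0,0],"twist":0}]' 110
python3 r.py
python3 -m jog '[{"grip":255,"travel":[0,0,0],"twist":-6},{"grip":255,"travel":[0,0,0],"twist":-4},{"grip":255,"travel":[0,0,0],"twist":-2}]'|grep tool_rot; python3 r.py
```

```text
time: 29.8
position: [0.4686, -0.0839, 0.1381]
tool_rot: [0.652, 0.758, 0.001, 0.002]
ft_force: [3.4, 2.2, 0.8]
grip_width: 0.0173
t 30.0 mean [ 4.18   2.211  0.913  0.33  -0.552  0.268  0.243] Mz [0.253 0.257 0.249 0.282 0.298] J6 [0.252 0.24  0.24  0.241 0.245] q6 -0.5637710165915774 pos [ 0.469 -0.084  0.138] w 0.0171
tool_rot: [0.728, 0.685, 0.001, 0.002]
t 30.5 mean [ 5.494  3.108  0.548  0.419 -0.716  0.335  0.347] Mz [0.474 0.363 0.276 0.304 0.257] J6 [0.367 0.419 0.381 0.292 0.275] q6 -0.35435757359062114 pos [ 0.469 -0.084  0.138] w 0.0174
```

```bash
python3 -m jog '[{"grip":255,"travel":[0,0,0],"twist":-5},{"grip":255,"travel":[0,0,0],"twist":-3},{"grip":255,"travel":[0,0,0],"twist":-2}]'|grep tool_rot; python3 r.py
```

```text
tool_rot: [0.785, 0.62, 0.001, 0.002]
t 31.0 mean [ 6.097  3.137 -0.189  0.426 -0.793  0.418  0.43 ] Mz [0.551 0.37  0.404 0.401 0.362] J6 [0.385 0.512 0.482 0.395 0.378] q6 -0.1801597952813698 pos [ 0.469 -0.084  0.138] w 0.017
```

```bash
python3 -m jog '[{"grip":60,"travel":[0,0,0],"twist":0},{"grip":60,"travel":[0,0,0],"twist":0},{"grip":60,"travel":[0,0,2.5],"twist":0},{"grip":60,"travel":[0,0,2.6],"twist":0},{"grip":60,"travel":[2.8,2.2,0],"twist":8.5},{"grip":60,"travel":[2.8,2.2,0],"twist":8.5},{"grip":60,"travel":[2.9,2.2,0],"twist":8.5},{"grip":60,"travel":[0,0,0],"twist":8.5}]'|grep -v ft
python3 -m jog '[{"grip":60,"travel":[0,0,0],"twist":8.5},{"grip":60,"travel":[0,0,0],"twist":8.5},{"grip":60,"travel":[0,0,0],"twist":0},{"grip":60,"travel":[0,0,0],"twist":0}]'
python3 - <<'E'
from w import *
blobs("wrist","w10.png",.146)
o=get_obs();print(o["time"],o["position"],o["q"],"jaw",np.degrees(o["q"][0]-o["q"][5]))
E
```

```text
time: 31.8
position: [0.5545, -0.016, 0.1885]
tool_rot: [0.566, 0.824, 0.001, 0.001]
grip_width: 0.0652
time: 32.2
position: [0.551, -0.0178, 0.1881]
tool_rot: [0.443, 0.896, -0.0, -0.001]
ft_force: [0.4, 1.2, -0.3]
grip_width: 0.0664
wrist px [324. 275.] mean [ 0.552  -0.0125] rectc 0.5531 -0.0138 size 16.1 53.5 yaw -52.2
wrist px [154. 269.] mean [ 0.4712 -0.0691] rectc 0.4703 -0.0752 size 47.3 17.5 yaw 66.8
wrist px [395. 375.] mean [ 0.6301 -0.0389] rectc 0.6305 -0.0394 size 12.9 6.6 yaw 78.8
32.25 [ 0.55124227 -0.01785425  0.18814305] [-2.34874172e-01  5.04515608e-01  1.67402147e+00 -3.37446722e-04
  9.64384897e-01 -8.87688149e-01] jaw 37.4034857259547
```

```bash
python3 -m jog '[{"grip":130,"travel":[0.35,0.2,-1.8],"twist":0},{"grip":130,"travel":[0,0,-1.7],"twist":0},{"grip":130,"travel":[0,0,-1.5],"twist":0},{"grip":255,"travel":[0,0,0],"twist":0},{"grip":255,"travel":[0,0,0],"twist":0},{"grip":255,"travel":[0,0,0],"twist":0},{"grip":255,"travel":[0,0,0],"twist":0},{"grip":255,"travel":[0,0,0],"twist":0}]' 110
python3 r.py
python3 -m jog '[{"grip":255,"travel":[0,0,0],"twist":-6},{"grip":255,"travel":[0,0,0],"twist":-4},{"grip":255,"travel":[0,0,0],"twist":-2}]'|grep tool_rot; python3 r.py
```

```text
time: 33.05
position: [0.5551, -0.0165, 0.1392]
tool_rot: [0.441, 0.897, -0.001, 0.0]
ft_force: [-3.5, -3.3, 4.6]
grip_width: 0.0174
t 33.25 mean [-3.436 -4.01   5.469 -0.712  0.578  0.086  0.058] Mz [0.084 0.116 0.06  0.071 0.096] J6 [0.056 0.057 0.058 0.059 0.059] q6 -0.8853284548891389 pos [ 0.555 -0.016  0.139] w 0.0176
tool_rot: [0.533, 0.846, -0.001, 0.0]
t 33.75 mean [-3.676 -3.968  5.844 -0.695  0.588  0.238  0.264] Mz [0.335 0.241 0.223 0.183 0.207] J6 [0.285 0.338 0.297 0.208 0.191] q6 -0.6763561428062921 pos [ 0.555 -0.016  0.139] w 0.0167
```

```bash
python3 -m jog '[{"grip":255,"travel":[0,0,0],"twist":-5},{"grip":255,"travel":[0,0,0],"twist":-3},{"grip":255,"travel":[0,0,0],"twist":-2}]'|grep tool_rot; python3 r.py
```

```text
tool_rot: [0.604, 0.797, -0.001, 0.0]
t 34.25 mean [-3.152 -4.152  6.029 -0.701  0.604  0.342  0.351] Mz [0.514 0.309 0.312 0.297 0.276] J6 [0.309 0.434 0.402 0.314 0.297] q6 -0.5021688312836803 pos [ 0.555 -0.016  0.139] w 0.0171
```

```bash
python3 -m jog '[{"grip":60,"travel":[0,0,0],"twist":0},{"grip":60,"travel":[0,0,0],"twist":0},{"grip":60,"travel":[0,0,2.5],"twist":0},{"grip":60,"travel":[0,0,2.5],"twist":0},{"grip":60,"travel":[-0.4,-3.9,0],"twist":7},{"grip":60,"travel":[-0.4,-3.9,0],"twist":7},{"grip":60,"travel":[-0.4,-3.9,0],"twist":0},{"grip":60,"travel":[-0.4,-3.9,0],"twist":0}]'|grep -v ft
python3 -m jog '[{"grip":60,"travel":[0,0,0],"twist":0},{"grip":60,"travel":[0,0,0],"twist":0}]'
python3 - <<'E'
from w import *
blobs("wrist","w11.png",.146)
o=get_obs();print(o["time"],o["position"],o["q"],"jaw",np.degrees(o["q"][0]-o["q"][5]))
E
```

```text
time: 35.05
position: [0.5397, -0.1726, 0.1884]
tool_rot: [0.503, 0.864, 0.001, 0.0]
grip_width: 0.0654
time: 35.25
position: [0.5394, -0.172, 0.1881]
tool_rot: [0.504, 0.864, 0.001, -0.0]
ft_force: [0.1, 0.2, 0.4]
grip_width: 0.0659
wrist px [494.  48.] mean [ 0.5541 -0.0242] rectc 0.5544 -0.0233 size 22.3 44.4 yaw -74.9
wrist px [281.  72.] mean [ 0.4694 -0.0843] rectc 0.4693 -0.0853 size 53.8 19.1 yaw 78.0
wrist px [637.  90.] mean [ 0.6278 -0.0038] rectc 0.6276 -0.004 size 2.4 7.1 yaw -44.7
wrist px [563. 216.] mean [ 0.6389 -0.0725] rectc 0.6352 -0.0713 size 94.0 95.5 yaw 78.5
wrist px [314. 274.] mean [ 0.5362 -0.1693] rectc 0.5365 -0.1697 size 18.3 55.2 yaw -59.6
35.3 [ 0.53930414 -0.17104342  0.18804144] [-5.05170752e-01  5.21264846e-01  1.63902640e+00  1.36260095e-03
  9.82180294e-01 -1.02128192e+00] jaw 29.570991819336374
```

```bash
python3 -m jog '[{"grip":130,"travel":[-0.15,-0.05,-1.8],"twist":0},{"grip":130,"travel":[0,0,-1.7],"twist":0},{"grip":130,"travel":[0,0,-1.5],"twist":0},{"grip":255,"travel":[0,0,0],"twist":0},{"grip":255,"travel":[0,0,0],"twist":0},{"grip":255,"travel":[0,0,0],"twist":0},{"grip":255,"travel":[0,0,0],"twist":0},{"grip":255,"travel":[0,0,0],"twist":0}]' 110
python3 r.py
python3 -m jog '[{"grip":255,"travel":[0,0,0],"twist":-6},{"grip":255,"travel":[0,0,0],"twist":-4},{"grip":255,"travel":[0,0,0],"twist":-2}]'|grep tool_rot; python3 r.py
```

```text
time: 36.1
position: [0.538, -0.1724, 0.1392]
tool_rot: [0.503, 0.864, -0.0, 0.0]
ft_force: [-1.8, -0.2, 2.6]
grip_width: 0.0175
t 36.3 mean [-1.762  0.073  4.849 -0.016  0.323  0.184  0.18 ] Mz [0.136 0.102 0.269 0.197 0.215] J6 [0.176 0.177 0.18  0.181 0.185] q6 -1.0242499580758977 pos [ 0.538 -0.172  0.139] w 0.017
tool_rot: [0.591, 0.807, -0.0, 0.0]
t 36.8 mean [-1.838 -0.26   5.769 -0.058  0.408  0.204  0.23 ] Mz [0.332 0.213 0.123 0.176 0.175] J6 [0.256 0.302 0.263 0.173 0.156] q6 -0.8146757643836806 pos [ 0.538 -0.172  0.139] w 0.0172
```

```bash
python3 -m jog '[{"grip":255,"travel":[0,0,0],"twist":-4},{"grip":255,"travel":[0,0,0],"twist":-3},{"grip":255,"travel":[0,0,0],"twist":-2}]'|grep tool_rot; python3 r.py
```

```text
tool_rot: [0.652, 0.758, -0.0, 0.0]
t 37.3 mean [-2.569 -0.366  5.843 -0.104  0.439  0.305  0.311] Mz [0.444 0.352 0.278 0.198 0.256] J6 [0.264 0.395 0.363 0.275 0.258] q6 -0.6579735636100739 pos [ 0.538 -0.172  0.139] w 0.0172
```

```bash
python3 -m jog '[{"grip":255,"travel":[0,0,0],"twist":-3},{"grip":255,"travel":[0,0,0],"twist":-2},{"grip":255,"travel":[0,0,0],"twist":-1}]'|grep tool_rot; python3 r.py
python3 -m jog '[{"grip":60,"travel":[0,0,0],"twist":0},{"grip":60,"travel":[0,0,0],"twist":0},{"grip":60,"travel":[0,0,2.5],"twist":0},{"grip":60,"travel":[0,0,2.5],"twist":0},{"grip":60,"travel":[2.9,2.3,0],"twist":8},{"grip":60,"travel":[2.9,2.3,0],"twist":8},{"grip":60,"travel":[2.9,2.4,0],"twist":6},{"grip":60,"travel":[0,0,0],"twist":0}]'|grep -v ft
python3 -m jog '[{"grip":60,"travel":[0,0,0],"twist":0},{"grip":60,"travel":[0,0,0],"twist":0}]'
python3 - <<'E'
from w import *
blobs("wrist","w12.png",.146)
o=get_obs();print(o["time"],o["position"],o["q"],"jaw",np.degrees(o["q"][0]-o["q"][5]))
E
```

```text
tool_rot: [0.691, 0.723, -0.0, 0.0]
t 37.8 mean [-2.344 -0.256  5.73  -0.117  0.483  0.409  0.422] Mz [0.479 0.402 0.396 0.401 0.366] J6 [0.433 0.462 0.438 0.394 0.385] q6 -0.5536171905253576 pos [ 0.538 -0.172  0.139] w 0.0174
time: 38.6
position: [0.6285, -0.0994, 0.1884]
tool_rot: [0.539, 0.843, 0.001, 0.002]
grip_width: 0.0651
time: 38.8
position: [0.6239, -0.1025, 0.1878]
tool_rot: [0.541, 0.841, -0.0, -0.001]
ft_force: [-0.4, -0.1, 1.2]
grip_width: 0.0665
wrist px [266.  76.] mean [ 0.5556 -0.0139] rectc 0.5561 -0.0157 size 19.3 52.7 yaw -73.2
wrist px [ 68. 136.] mean [ 0.4731 -0.0823] rectc 0.4727 -0.0835 size 57.1 24.4 yaw 76.7
wrist px [317. 276.] mean [ 0.6228 -0.0996] rectc 0.6232 -0.1004 size 18.9 55.3 yaw -69.7
wrist px [154. 284.] mean [ 0.5373 -0.1438] rectc 0.5362 -0.1434 size 22.5 10.8 yaw 31.5
38.85 [ 0.62383198 -0.10277924  0.18795331] [-3.39683177e-01  6.02395105e-01  1.46619849e+00 -2.12176970e-04
  1.07448099e+00 -7.67089974e-01] jaw 24.488605613172105
```

```bash
python3 -m jog '[{"grip":130,"travel":[0.1,0,-1.8],"twist":-5},{"grip":130,"travel":[0,0,-1.7],"twist":0},{"grip":130,"travel":[0,0,-1.5],"twist":0},{"grip":255,"travel":[0,0,0],"twist":0},{"grip":255,"travel":[0,0,0],"twist":0},{"grip":255,"travel":[0,0,0],"twist":0},{"grip":255,"travel":[0,0,0],"twist":0},{"grip":255,"travel":[0,0,0],"twist":0}]' 110
python3 r.py
python3 -m jog '[{"grip":255,"travel":[0,0,0],"twist":-4},{"grip":255,"travel":[0,0,0],"twist":-3},{"grip":255,"travel":[0,0,0],"twist":-2}]'|grep tool_rot; python3 r.py
```

```text
time: 39.65
position: [0.6241, -0.1033, 0.1392]
tool_rot: [0.576, 0.817, -0.002, -0.001]
ft_force: [-3.5, -3.1, 3.2]
grip_width: 0.0172
t 39.85 mean [-4.648 -3.441  2.931 -0.654  0.892  0.086  0.058] Mz [0.056 0.085 0.125 0.068 0.097] J6 [0.055 0.057 0.059 0.059 0.059] q6 -0.6798217907453771 pos [ 0.624 -0.103  0.139] w 0.0172
tool_rot: [0.638, 0.77, -0.002, -0.001]
t 40.35 mean [-4.889 -3.475  3.152 -0.645  0.921  0.341  0.376] Mz [0.431 0.334 0.346 0.231 0.362] J6 [0.327 0.462 0.429 0.341 0.324] q6 -0.5235810616809625 pos [ 0.624 -0.103  0.139] w 0.0176
```

```bash
python3 -m jog '[{"grip":60,"travel":[0,0,0],"twist":0},{"grip":60,"travel":[0,0,0],"twist":0},{"grip":60,"travel":[0,0,2.5],"twist":0},{"grip":60,"travel":[0,0,2.5],"twist":0},{"grip":60,"travel":[-3.9,0.5,0],"twist":-8},{"grip":60,"travel":[-3.9,0.5,0],"twist":-8},{"grip":60,"travel":[-3.9,0.5,0],"twist":-8},{"grip":60,"travel":[-3.9,0.4,0],"twist":0}]'|grep -v ft
python3 -m jog '[{"grip":60,"travel":[0,0,0],"twist":0},{"grip":60,"travel":[0,0,0],"twist":0}]'
python3 - <<'E'
from w import *
blobs("wrist","w13.png",.146)
o=get_obs();print(o["time"],o["position"],"jaw",np.degrees(o["q"][0]-o["q"][5]))
E
```

```text
time: 41.15
position: [0.4692, -0.0828, 0.1889]
tool_rot: [0.786, 0.619, 0.001, 0.001]
grip_width: 0.0652
time: 41.35
position: [0.4702, -0.0831, 0.1891]
tool_rot: [0.785, 0.62, 0.001, 0.001]
ft_force: [0.8, 0.5, 0.2]
grip_width: 0.0664
wrist px [601. 161.] mean [ 0.6325 -0.0553] rectc 0.6271 -0.0584 size 50.5 167.2 yaw 89.2
wrist px [440. 125.] mean [ 0.5518 -0.0139] rectc 0.5526 -0.0157 size 21.0 52.8 yaw -73.7
wrist px [315. 276.] mean [ 0.4693 -0.0807] rectc 0.4687 -0.0816 size 53.4 17.3 yaw 76.5
41.4 [ 0.47149794 -0.08364854  0.18915061] jaw -13.40817512267939
```

```bash
python3 -m jog '[{"grip":130,"travel":[-0.25,0,-1.8],"twist":0},{"grip":130,"travel":[0,0,-1.7],"twist":0},{"grip":130,"travel":[0,0,-1.6],"twist":0},{"grip":255,"travel":[0,0,0],"twist":0},{"grip":255,"travel":[0,0,0],"twist":0},{"grip":255,"travel":[0,0,0],"twist":0},{"grip":255,"travel":[0,0,0],"twist":0},{"grip":255,"travel":[0,0,0],"twist":0}]' 110
python3 r.py
python3 -m jog '[{"grip":255,"travel":[0,0,0],"twist":-1.5},{"grip":255,"travel":[0,0,0],"twist":-0.5}]'|grep tool_rot; python3 r.py
```

```text
time: 42.2
position: [0.4692, -0.0838, 0.1382]
tool_rot: [0.785, 0.62, 0.001, 0.002]
ft_force: [2.3, -0.3, 0.7]
grip_width: 0.0172
t 42.4 mean [ 3.712  0.292  1.004  0.054 -0.471  0.266  0.276] Mz [0.272 0.266 0.255 0.273 0.262] J6 [0.283 0.271 0.272 0.276 0.28 ] q6 -0.1783460963541491 pos [ 0.469 -0.084  0.138] w 0.0175
tool_rot: [0.796, 0.606, 0.001, 0.002]Traceback (most recent call last):
  File "r.py", line 7, in <module>
    if i<n-1:camera('top')
             ~~~~~~^^^^^^^
ValueError: 200 camera calls are used up
```

```bash
cat > g.py <<'E'
from rig import *
o=get_obs();print(round(o['time'],2),'Mz',round(o['moment'][2],3),'J6',round(o['joint_torque'][5],3),'q6',round(o['q'][5],4),'F',o['ft_force'].round(1),'w',round(o['grip_width'],4))
E
python3 g.py
python3 -m jog '[{"grip":255,"travel":[0,0,0],"twist":0},{"grip":255,"travel":[0,0,0],"twist":0}]' >/dev/null;python3 g.py
```

```text
42.6 Mz 0.617 J6 0.579 q6 -0.1427 F [5.  0.6 2.8] w 0.0179
42.8 Mz 0.617 J6 0.577 q6 -0.1434 F [4.6 0.6 3.2] w 0.0172
```

```bash
python3 -m jog '[{"grip":255,"travel":[0,0,0],"twist":1.5},{"grip":255,"travel":[0,0,0],"twist":0}]' >/dev/null;python3 g.py
python3 -m jog '[{"grip":60,"travel":[0,0,0],"twist":0},{"grip":60,"travel":[0,0,0],"twist":0},{"grip":60,"travel":[0,0,2.5],"twist":0},{"grip":60,"travel":[0,0,2.6],"twist":0},{"grip":60,"travel":[2.9,2.3,0],"twist":8},{"grip":60,"travel":[2.9,2.2,0],"twist":8},{"grip":60,"travel":[2.9,2.2,0],"twist":8},{"grip":60,"travel":[0,0,0],"twist":5.5}]'|grep -v ft
python3 -m jog '[{"grip":60,"travel":[0,0,0],"twist":0},{"grip":60,"travel":[0,0,0],"twist":0},{"grip":60,"travel":[0,0,0],"twist":0}]'
```

```text
43.0 Mz 0.055 J6 -0.058 q6 -0.168 F [6.1 0.6 3.5] w 0.0176
time: 43.8
position: [0.5559, -0.014, 0.1877]
tool_rot: [0.602, 0.798, 0.0, -0.0]
grip_width: 0.0648
time: 44.1
position: [0.5529, -0.0165, 0.1878]
tool_rot: [0.606, 0.796, -0.001, -0.001]
ft_force: [-0.1, -1.1, 0.3]
grip_width: 0.0664
```

```bash
python3 -m jog '[{"grip":130,"travel":[0.15,0,-1.8],"twist":0},{"grip":130,"travel":[0,0,-1.7],"twist":0},{"grip":130,"travel":[0,0,-1.4],"twist":0},{"grip":255,"travel":[0,0,0],"twist":0},{"grip":255,"travel":[0,0,0],"twist":0},{"grip":255,"travel":[0,0,0],"twist":0},{"grip":255,"travel":[0,0,0],"twist":0},{"grip":255,"travel":[0,0,0],"twist":0}]' 110
python3 -m jog '[{"grip":255,"travel":[0,0,0],"twist":0}]' >/dev/null;python3 g.py
python3 -m jog '[{"grip":255,"travel":[0,0,0],"twist":-0.8},{"grip":255,"travel":[0,0,0],"twist":0}]' >/dev/null;python3 g.py
```

```text
time: 44.9
position: [0.5553, -0.0167, 0.1401]
tool_rot: [0.604, 0.797, -0.001, -0.0]
ft_force: [-3.2, -2.0, 3.9]
grip_width: 0.0175
45.0 Mz 0.183 J6 0.172 q6 -0.5023 F [-5.1 -2.7  5.7] w 0.0177
45.2 Mz 0.359 J6 0.446 q6 -0.4889 F [-4.3 -3.1  6.6] w 0.0171
```

```bash
python3 -m jog '[{"grip":255,"travel":[0,0,0],"twist":0.8},{"grip":60,"travel":[0,0,0],"twist":0},{"grip":60,"travel":[0,0,0],"twist":0},{"grip":60,"travel":[0,0,0],"twist":0},{"grip":60,"travel":[0,0,2.5],"twist":0},{"grip":60,"travel":[0,0,3.5],"twist":0},{"grip":60,"travel":[0,0,3.5],"twist":0},{"grip":60,"travel":[0,0,0],"twist":0}]'
python3 -m jog '[{"grip":60,"travel":[0,0,0],"twist":0},{"grip":60,"travel":[0,0,0],"twist":0}]'
python3 -c "
from rig import *
hand_in()"; python3 g.py
```

```text
time: 46.0
position: [0.5594, -0.0166, 0.2391]
tool_rot: [0.605, 0.796, 0.003, 0.005]
ft_force: [0.8, -0.4, 0.5]
grip_width: 0.0629
time: 46.2
position: [0.555, -0.0159, 0.2332]
tool_rot: [0.605, 0.796, -0.0, -0.001]
ft_force: [-0.8, 0.4, -0.3]
grip_width: 0.0659
the job is handed in; nothing more can be done
the job is handed in; nothing more can be done
```

I tightened all four nuts crosswise in two rounds, let go and handed the job in at about 46 s. One nut, the near one, ended close to the overtightening limit.

**First round:** in the order near, far, left, right, each nut read about 0.11 to 0.14 N m at rest. I then brought the near nut up to about 0.18 N m before starting the second round.

**Second round:** the order was far, near, left, right, followed by a second pass on the far nut. I moved on to the next nut at these readings:

| Nut | Last reading at rest (N m) | Held on re-grip without visible turning (N m) |
|---|---|---|
| Near | 0.38 | 0.58 joint, 0.62 wrist |
| Far | 0.32 | not re-checked |
| Left | 0.30 | 0.36 to 0.45 |
| Right | 0.39 | not re-checked |

- **Readings disagree:** the rest readings come out low, as the task warned. The near nut's re-check suggests its true torque is about 0.58 N m, well above the 0.35 aimed for and near the 125 N limit. I backed the gripper off by 1.5 degrees before releasing it, but that probably did not turn the nut back.
- **Not checked:** the cover's final height and tilt were not measured, and I took no final picture, as all 200 camera calls were used up. The far and right loads rest on their last readings alone.
- **Bystanders:** I kept the arm clear of them and felt no contact, but did not look at them again at the end.

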